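# Put the bread board away and hold the bread-bin lid at its pointer

## Task

The bread is being put away: first slide the paddle-handled bread board from the plate rack down into the narrow sleeve on the side of the bread bin, fully home, and let go of it. Then take the bin's lid by its grip, swing it up until it lines up with the black pointer arm at the bin's other end (never well past it), and finish while still holding it there, steady, so that the bread can go in. Leave the pointer, the small board and everything else on the counter as they are.

Things in the scene. Friction and masses are not known exactly. Their poses are not given: they have to be found in the camera images.
- board: Wooden bread board on edge in the rack, the larger one and the only one with a handle: blade 140 wide, 125 high, 12 mm thick; on its middle a handle 50 wide, 12 thick, its top 170 mm above the origin. Loose, 0.15 to 0.31 kg. Origin: middle of lower edge; x along width, y through thickness, z up. Stands 10 mm above the counter between pegs 55 mm high; the rack's other groove is 90 mm beside it.
- slot (a point): Centre of the floor, 6 mm above the counter, of the steel sleeve on the bin's right side. Slot: 150 mm long (x), 15 mm wide (y), open on top, straight up to 96 mm above the counter, then flared to about 30 mm wide at 106 mm. The board goes in upright, handle up, either way round, and rests on this floor, handle top at 176 mm. Bin side 18 mm from the slot (+y); lid top 130 mm above the counter.
- hinge (a point): Midpoint of the lid's hinge axis, at the bin's far rim, 125 mm above the counter. Its y is the hinge axis, its x points straight away from the bin's front; it does not turn with the lid. The bin is 200 deep, 300 wide, and cannot move.
- lid (a joint): Opening angle of the bin's lid, rad: 0 lying shut (level), growing as its front edge (the robot's side) swings up and back about the far hinge, up to 1.6. It moves freely and falls shut if let go.
- lid_panel: The dark wooden lid, 205 deep, 300 wide, 10 mm thick, about 0.45 kg, with its grip. Origin at the middle of the hinge axis; x away from its front edge, z out of its upper face (x, y, z as hinge when shut).
- lid_grip (a point): Where to pinch the lid's grip: an upright wooden fin on its upper face, 12 mm thick (y), 50 long (x), 45 high, at the middle of the front edge. The point is 27 mm above the lid's face, 18 below the fin's top; shut, it lies 170 mm in front of the hinge axis and 32 mm above it. The fin can turn between pads pinching it along y, so the gripper may keep pointing down as the lid swings.
- lid_edge (a point): Point in the lid's thickness at its front edge, 200 mm from the hinge axis; turns with the lid (axes as lid_panel).
- mark (a joint): Angle of the black pointer arm, rad, on the same scale as lid: the lid lines up with the pointer when lid equals this value (between 0.6 and 1.05). It is stiff and stays put.
- mark_tip (a point): Black block, 22 mm, at the tip of the pointer arm, 160 mm from the hinge axis. The arm turns about the lid's hinge axis, 22 mm outside the lid's left end, along a steel wire quadrant of 140 mm radius. Its x runs along the arm towards the hinge, its z up, square to the arm.
- small_board: Small rectangular wooden board without a handle, 110 x 95 x 12 mm, standing in the other groove of the rack; not needed. Origin: middle of its lower edge.
- mug: White mug, 80 mm across, 90 mm high, on the counter in front of the bin; not needed. Origin: centre of underside.
- spice_jar: Small glass jar, 44 mm across, 75 mm high, in front between rack and bin; not needed. Origin: centre of underside.
- pepper_mill: Dark turned pepper mill, 54 mm across, 138 mm high, behind the gap of rack and bin; not needed. Origin: centre of underside.
- bowl: White bowl, 120 mm across, 50 mm high, behind the rack; not needed. Origin: centre of underside.
- can: Food can, 74 mm across, 105 mm high, left of the bin at the back; not needed. Origin: centre of underside.
- salt: White salt shaker, 40 mm across, 70 mm high, left at the front; not needed. Origin: centre of underside.
- spoon: Wooden spoon, 240 mm long, lying left of the bin; not needed. Origin: at its middle, on the counter.
Things that resemble listed ones, but are neither listed nor needed, are in the scene too. Leave any turquoise or white look-alike of the board alone.

How it is judged:
By the outcome, as a careful person would: the job done as asked, in the order asked, and still so for the second after the job is handed in, while the arm keeps its last pose, push and grip.
It also fails if it takes over 61 s, if anything falls off the work surface, if the arm or the gripper's body presses on something with over 40 N, if the wrist force passes 120 N, or if a joint passes its speed limit or range.

## Robot

A 6-joint arm with a two-finger parallel gripper is mounted at the origin on the work surface. World frame = base frame: x ahead of the robot, y to its left, z up, the work surface at z = 0. Lengths are in mm, angles in rad, forces in N, time in s.
With the tool pointing down it reaches from about 375 to 825 mm from the base axis. Payload 5.5 kg.
Tool frame: the origin (TCP) lies midway between the tips of the shut fingers; the grasp point (between the pads) lies 19 mm behind it; z points along the fingers, y is the line along which they close (so a half turn about z gives the same grasp; the last joint's range is limited). The gripper opens to 85 mm and grips with 20 to 120 N. Pads are 22 mm wide; open, the fingers measure 114 mm over their backs; the gripper's body (76 mm by 85 mm) begins 54 mm behind the grasp point. The pads swing forward as they close: fully open they stand 13 mm farther back than shut.
Start: joints at [1.297, 0.314, -0.047, 1.21, 0, 1.571], TCP at [162.232, 577.647, 231.299] pointing down, gripper open.
Joint ranges: [-2.67, 2.67], [-0.69, 1.73], [-1.03, 1.25], [-2.08, 2.16], [-1.42, 1.45], [-3.14, 3.14]. Speed limits (rad/s): [2.39, 2.39, 3.01, 3.14, 3.14, 3.14].

## Interface

Orientations are given as a unit quaternion [w, x, y, z].
In Python, from plant import state, grab_frame, hand_in gives the robot as it stands. The module is installed in compiled form; this text tells all that it offers.
- The arm moves only by the tool carry_out, never from a script. Its argument "increments" is one flat list of numbers, 5 for each row, row after row: the shift along the tool's x, y, z each as a share of 0.02 m, from -1 to 1, then the turn about the tool's z as a share of 0.15 rad, from -1 to 1, then the opening, from -1 (shut) to 1 (fully open). In form: [tx, ty, tz, twist, jaw, tx, ty, tz, twist, jaw, ...]. A call has 1 to 12 rows; each row shifts and turns the commanded pose from where the row before left it, along the tool's axes as they then stand; what a row does not reach is not made up. A row lasts 1/8 s, in which the tool goes at most 62.5 mm and 10.7 degrees, less where a joint would pass 70% of its speed; a pose out of reach is approached as far as the arm can. A call with a number of a shift or a turn outside -1 to 1 is refused whole. A call with a gripper value outside its range is refused whole. The fingers move at their own pace and stop on an object; the grip force is fixed at half the most. Time passes only in rows, so rows that do not move let the fingers close. It gives the time, the measured TCP pose, the force, the opening and the grip force at its end, in the units of the state.
- state(): the state, without advancing time (a new reading comes with each control period).
- grab_frame(name): name is "side" or "top"; returns a dict with "frame" (420x560x3 uint8, red, green, blue), "fx", "fy", "cx", "cy" (pixels), "T" (4x4, takes a point from camera to world coordinates). Camera axes: x right, y down, z forward; pixel columns grow to the right and rows downward; lengths in mm; the calibration is good to about 2 mm. A picture is of the moment at which its call begins. There is no depth.
- hand_in(): hands the job in; it is judged then, once.
The state is a dict: "time_s": time; "qpos": joint angles; "qd": joint speeds; "effort": joint torques, N m; "tool_pos": TCP position; "tcp_rot": TCP orientation; "force": force on the tool from outside, world axes, zero at the start; "ft_torque": the same for the moment, N m; "grip_width": opening from 0.0 (shut) to 1.0 (fully open); "grip_force": force on a finger pad.
Only numpy, scipy, OpenCV 4.12 (cv2) and the standard library are available. Lean on these libraries where they do the work, as an engineer would, in place of code of your own. Each camera call takes 0.05 s, during which the arm holds its last target. There are 200 camera calls.

## Working session

There is one attempt and no reset: what is moved stays moved. The work goes in short steps, Python scripts to look and compute and a tool call to move; the robot and the scene stay as the last step left them, time stands still between calls to the robot, and variables do not carry over. Pictures are saved under pics/ and viewed, at most 11 in all, crops included, and the job is handed in when it is done.

Besides the shell and the picture viewer there is one more tool, called by a JSON object that holds its "fn" and its "kwargs". carry_out: Moves the arm, as the interface text tells. Its arguments: {"type":"object","properties":{"increments":{"type":"array"}},"required":["increments"]}

```bash
mkdir -p pics; cat > h.py <<'E'
import numpy as np,cv2
from plant import state,grab_frame,hand_in
def grab(n,f=None):
    d=grab_frame(n)
    if f: cv2.imwrite(f,d["frame"][:,:,::-1])
    return d
def ray(d,u,v):
    T=np.array(d["T"]);r=T[:3,:3]@np.array([(u-d["cx"])/d["fx"],(v-d["cy"])/d["fy"],1]);return T[:3,3],r
def atz(d,u,v,z):
    o,r=ray(d,u,v);return (o+r*(z-o[2])/r[2]).round(1)
def proj(d,p):
    T=np.array(d["T"]);c=T[:3,:3].T@(np.array(p)-T[:3,3]);return (np.array([d["fx"]*c[0]/c[2]+d["cx"],d["fy"]*c[1]/c[2]+d["cy"]])).round(1)
E
python3 - <<'E'
from h import *
import pickle
D={}
for n in("top","side"):
    d=grab(n,f"pics/{n}0.png");D[n]=d;print(n,np.array(d["T"]).round(3).tolist(),d["fx"],d["cx"],d["cy"])
pickle.dump(D,open("D.pkl","wb"))
s=state();print(s["tool_pos"],s["tcp_rot"],s["grip_width"],s["force"],s["time_s"])
E
```

```text
top [[0.026, -0.992, 0.125, 383.379], [-1.0, -0.026, 0.005, -13.942], [-0.002, -0.125, -0.992, 1292.318], [0.0, 0.0, 0.0, 1.0]] 417.6721120300843 281.386249762418 210.23218972086426
side [[-0.935, -0.264, 0.237, 237.011], [-0.354, 0.673, -0.649, 824.056], [0.012, -0.691, -0.723, 1028.222], [0.0, 0.0, 0.0, 1.0]] 398.5404024390822 289.3741652667746 213.85245306632453
[162.08266242 577.14383034 230.53850985] [-1.15973318e-04  1.36471730e-01  9.90643676e-01 -7.48613268e-04] 0.9964815974868608 [-0.01748386 -0.10777396  0.84859567] 0.1
```

View pics/top0.png

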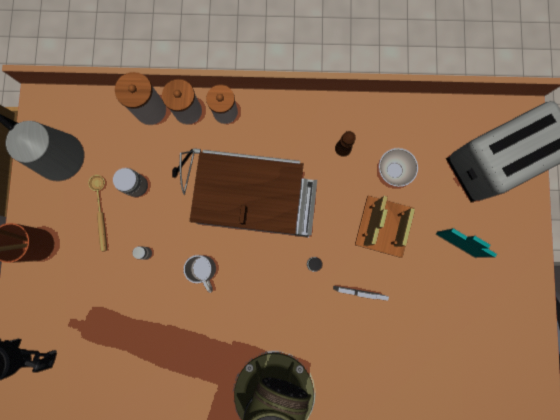

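View pics/side0.png

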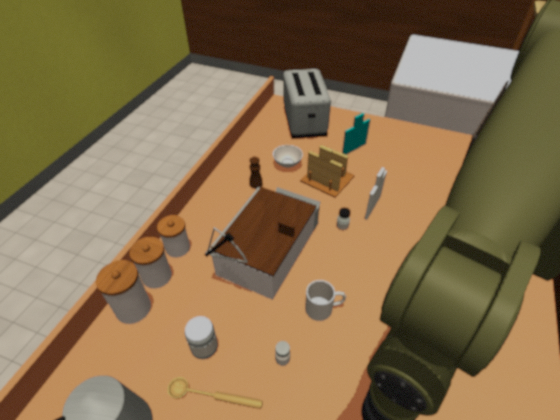

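The top view shows the bin at (247,193), the sleeve at (307,207), the rack at (385,225) and the pointer tip near (176,172). The side view shows the rack at (328,170) and the bin at (265,235). I'll enlarge both views next.

```bash
python3 - <<'E'
import cv2
for n,(a,b,c,e),k in(("top",(165,425,140,260),3),("side",(200,400,135,285),4)):
    i=cv2.imread(f"pics/{n}0.png")[c:e,a:b];i=cv2.resize(i,None,fx=k,fy=k,interpolation=cv2.INTER_CUBIC)
    for u in range(a,b,20): cv2.putText(i,str(u),((u-a)*k,10),0,.35,(255,255,255),1);cv2.line(i,((u-a)*k,12),((u-a)*k,18),(255,255,255),1)
    for v in range(c,e,20): cv2.putText(i,str(v),(0,(v-c)*k+4),0,.35,(255,255,255),1)
    cv2.imwrite(f"pics/{n}0c.png",i)
E
```

```text
(no output)
```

View pics/top0c.png

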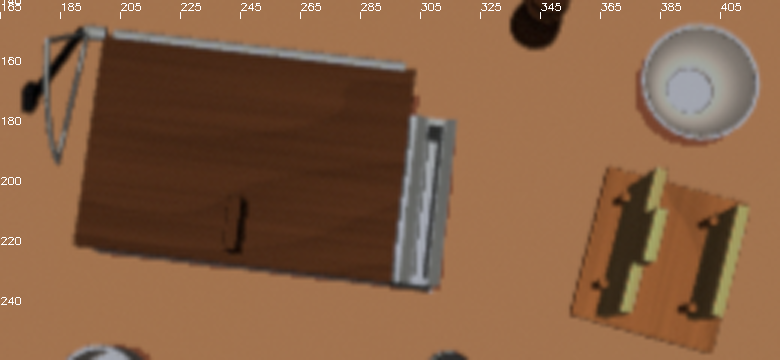

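View pics/side0c.png

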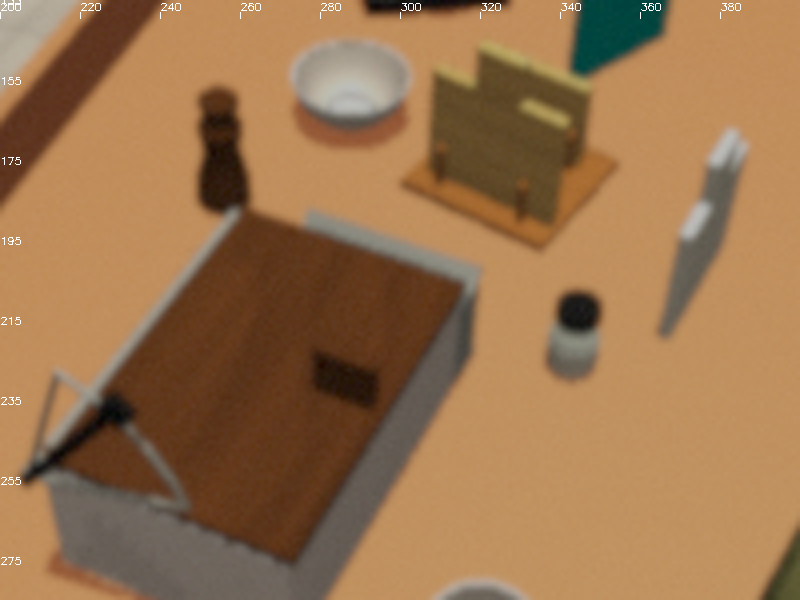

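The top crop shows the handled board in the groove nearest the bin. Its handle top is near (383,218) and its blade top runs from (385,196) to (374,244). The slot runs from about (311,181) to (304,236), and the pointer tip is at (175,172). The side crop confirms the tip at (229.5,237). I'll fit poses from these points.

```bash
cat > fit.py <<'E'
from h import *
import pickle
from scipy.optimize import least_squares
D=pickle.load(open("D.pkl","rb"))
t=lambda u,v:("top",165+u/3,140+v/3)
s=lambda u,v:("side",200+u/4,135+v/4)
def tf(p,q): c,n=np.cos(p[2]),np.sin(p[2]);return np.array([p[0]+c*q[0]-n*q[1],p[1]+n*q[0]+c*q[1],q[2]])
def fit(obs,p0,k=None):
    f=lambda p:np.concatenate([proj(D[o[0]],tf(p,q(p) if callable(q) else q))-o[1:] for o,q in obs])
    r=least_squares(f,p0,loss="soft_l1");print(r.x.round(3),f(r.x).reshape(-1,2).round(1).tolist());return r.x
H=fit([(t(415,68),(5,-150,130)),(t(393,286),(-200,-150,130)),(t(75,244),(-200,150,130)),(t(105,37),(5,150,130)),
 (s(238,208),(5,-150,130)),(s(465,285),(-200,-150,130)),(s(295,562),(-200,150,130)),
 (t(31,97),lambda p:(-160*np.cos(p[3]),172,125+160*np.sin(p[3]))),(s(118,408),lambda p:(-160*np.cos(p[3]),172,125+160*np.sin(p[3])))],[600,70,-.1,.8])
B=fit([(t(662,167),(70,0,135)),(t(628,315),(-70,0,135)),(t(661,208),(25,0,180)),(t(642,264),(-25,0,180)),
 (s(432,70),(70,6,135)),(s(569,127),(-70,6,135)),(s(556,222),(-70,6,14)),(s(430,165),(70,6,14))],[500,-300,-.2])
print("grip",tf(H,(-170,0,157)),"slotline",tf(H,(-100,-168,106)),"mark",H[3])
for c in [(434,118),(415,290)]: 
    w=atz(D["top"],*t(*c)[1:],106);c_,n_=np.cos(H[2]),np.sin(H[2]);e=w[:2]-H[:2];print(w,"in hinge",c_*e[0]+n_*e[1],-n_*e[0]+c_*e[1])
E
python3 fit.py
```

```text
[ 6.e+02  7.e+01 -1.e-01  8.e-01] [[4.1, 27.0], [2.6, 27.0], [1.2, 27.3], [2.3, 24.3], [23.6, 2.3], [24.6, 3.2], [26.4, 5.1], [3.4, 39.1], [36.6, 12.0]]
[ 5.e+02 -3.e+02 -2.e-01] [[5.2, 3.4], [6.9, 3.0], [6.7, 3.4], [9.4, 2.9], [3.0, -2.3], [2.9, -3.3], [2.6, -1.8], [1.9, -0.9]]
grip [430.8492919   86.97168083 157.        ] slotline [483.72756948 -87.1773581  106.        ] mark 0.8
[624.9 -87.1 106. ] in hinge 40.459433470639524 -153.82930229067182
[458.8 -72.1 106. ] in hinge -126.30825963174296 -155.4865703165396
```

```bash
sed -i 's/(np.array(\[d\["fx"\]\(.*\)).round(1)$/np.array([d["fx"]\1/' h.py; tail -2 h.py; sed -i 's/d\["cy"\]\])$/d["cy"]])/' h.py; python3 fit.py
```

```text
def proj(d,p):
    T=np.array(d["T"]);c=T[:3,:3].T@(np.array(p)-T[:3,3]);return np.array([d["fx"]*c[0]/c[2]+d["cx"],d["fy"]*c[1]/c[2]+d["cy"]])
[ 6.75339e+02  8.26380e+01 -8.70000e-02  3.86830e+01] [[0.2, 0.2], [-0.3, -1.0], [-1.0, 0.9], [-0.9, -1.1], [0.6, -1.1], [0.5, -1.0], [-0.2, -0.2], [-0.0, 0.4], [0.0, -0.7]]
[ 5.07010e+02 -2.82345e+02 -2.29000e-01] [[-0.3, 1.0], [-0.3, 0.1], [0.4, 0.7], [2.5, 0.0], [-0.2, -0.3], [-0.6, -0.5], [-0.8, 1.0], [-1.1, 1.1]]
grip [505.97857684  97.36614785 157.        ] slotline [561.16058544 -76.06668043 106.        ] mark 38.68346771385002
[624.9 -87.1 106. ] in hinge -35.544362572997414 -173.46972690904323
[458.8 -72.1 106. ] in hinge -202.31937189375154 -172.91631380623028
```

```bash
cat > go.py <<'E'
import sys
from h import *
from scipy.spatial.transform import Rotation as R
def plan(x,y,z,yaw):
    s=state();q=s["tcp_rot"];M=R.from_quat(np.r_[q[1:],q[0]]).as_matrix()
    cur=np.arctan2(-M[0,1],M[1,1]);tw=-(yaw-cur)
    d=np.array([x,y,z])-s["tool_pos"]
    M2=M@R.from_rotvec([0,0,tw]).as_matrix()
    print("pos",s["tool_pos"].round(1),"yaw",cur.round(4),"zaxis",M[:,2].round(3),"grip",round(s["grip_width"],3),s["grip_force"],"F",np.round(s["force"],1),"t",s["time_s"])
    print("twist units",(tw/.15).round(3),"then shift units",(M2.T@d/20).round(2),"without twist",(M.T@d/20).round(2))
if __name__=="__main__": plan(*map(float,sys.argv[1:]))
E
```

{"fn": "carry_out", "kwargs": {"increments": [0,0,0,-0.3,1,-1,-0.7,-0.1,0,1,-1,-0.7,-0.1,0,1,-1,-0.7,-0.1,0,1,-1,-0.7,-0.1,0,1,-1,-0.7,-0.1,0,1,-1,-0.7,-0.1,0,1,-1,-0.7,-0.1,0,1,-1,-0.7,-0.1,0,1,-1,-0.7,-0.1,0,1,-1,-0.7,-0.1,0,1,-1,-0.7,-0.1,0,1]}}

```text
time_s: 1.6
tool_pos: [342.5, 375.6, 253.6]
tcp_rot: [0.0, 0.115, 0.993, -0.0]
force: [-0.5, 0.5, 0.1]
grip_width: 1.0
grip_force: 0.0
```

```bash
python3 go.py 507 -282 250 -0.229
```

```text
pos [342.5 375.6 253.6] yaw -0.2305 zaxis [ 0. -0. -1.] grip 1.0 0.0 F [-0.5  0.5  0.1] t 1.6
twist units -0.01 then shift units [-15.47 -30.15   0.18] without twist [-15.52 -30.13   0.18]
```

{"fn": "carry_out", "kwargs": {"increments": [-0.6,-1,0,0,1,-0.6,-1,0,0,1,-0.6,-1,0,0,1,-0.6,-1,0,0,1,-0.6,-1,0,0,1,-0.6,-1,0,0,1,-0.6,-1,0,0,1,-0.6,-1,0,0,1,-0.6,-1,0,0,1,-0.6,-1,0,0,1,-0.6,-1,0,0,1,-0.6,-1,0,0,1]}}

```text
time_s: 3.1
tool_pos: [427.1, 109.2, 253.5]
tcp_rot: [0.0, 0.115, 0.993, -0.0]
force: [0.9, -0.3, -0.8]
grip_width: 0.995
grip_force: 0.0
```

{"fn": "carry_out", "kwargs": {"increments": [-0.4,-1,0,0,1,-0.4,-1,0,0,1,-0.4,-1,0,0,1,-0.4,-1,0,0,1,-0.4,-1,0,0,1,-0.4,-1,0,0,1,-0.4,-1,0,0,1,-0.4,-1,0,0,1,-0.4,-1,0,0,1,-0.4,-1,0,0,1,-0.4,-1,0,0,1,-0.4,-1,0,0,1]}}

```text
time_s: 4.6
tool_pos: [465.3, -145.9, 253.5]
tcp_rot: [0.0, 0.115, 0.993, -0.0]
force: [-0.8, -0.6, 0.3]
grip_width: 1.0
grip_force: 0.0
```

```bash
python3 go.py 507 -282 250 -0.229
```

```text
pos [ 465.3 -145.9  253.5] yaw -0.2306 zaxis [ 0. -0. -1.] grip 1.0 0.0 F [-0.8 -0.6  0.3] t 4.6
twist units -0.011 then shift units [-3.57 -6.16  0.18] without twist [-3.58 -6.15  0.18]
```

{"fn": "carry_out", "kwargs": {"increments": [-0.5,-0.8,0,0,1,-0.5,-0.8,0,0,1,-0.5,-0.8,0,0,1,-0.5,-0.8,0,0,1,-0.5,-0.8,0,0,1,-0.5,-0.8,0,0,1,-0.3,-0.8,0,0,1,-0.3,-0.6,0,0,1,0,0,0,0,1]}}

```text
time_s: 5.72
tool_pos: [508.5, -282.1, 253.1]
tcp_rot: [-0.0, 0.115, 0.993, 0.0]
force: [-0.1, -0.0, 0.4]
grip_width: 0.998
grip_force: 0.0
```

```bash
python3 go.py 507 -282 146 -0.229; python3 - <<'E'
from h import *
import pickle
D={n:grab(n) for n in("top","side")};pickle.dump(D,open("D1.pkl","wb"))
a=D["top"]["frame"][150:270,330:440];b=D["side"]["frame"][120:220,280:400]
o=np.zeros((480,800,3),np.uint8)
a=cv2.resize(a,None,fx=4,fy=4);b=cv2.resize(b,None,fx=3,fy=3)
o[:480,:440]=a;o[:300,440:800]=b
cv2.imwrite("pics/c1.png",o[:,:,::-1])
E
```

```text
pos [ 508.5 -282.1  253.1] yaw -0.2298 zaxis [-0.  0. -1.] grip 0.998 0.0 F [-0.1 -0.   0.4] t 5.725
twist units -0.006 then shift units [ 0.07 -0.01  5.35] without twist [ 0.07 -0.01  5.35]
```

View pics/c1.png

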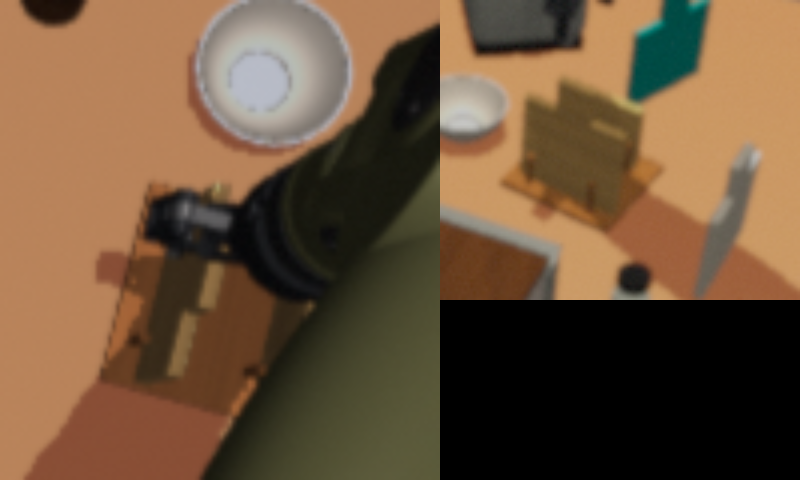

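The top crop shows the open gripper over the handle, with its left finger at about (373,204). In the side crop only the fingertips show, at about (320,128). I'll check that these agree with the projected positions.

```bash
python3 - <<'E'
from h import *
import pickle
D=pickle.load(open("D1.pkl","rb"))
c,n=np.cos(-.229),np.sin(-.229)
for z,w in((266,0),(266,50),(266,-50),(300,50)):
    p=[508.5-n*w,-282.1+c*w,z];print(z,w,proj(D["top"],p).round(1),proj(D["side"],p).round(1))
for dx in(25,-25):
    p=[507+c*dx,-282.3+n*dx,180];print("handle",proj(D["top"],p).round(1),proj(D["side"],p).round(1))
E
```

```text
266 0 [391.9 214.8] [327.9 127.2]
266 50 [372.2 209.7] [320.2 134.4]
266 -50 [411.7 219.8] [335.2 120.3]
300 50 [375.2 207.9] [320.9 125.5]
handle [385.7 210. ] [320.1 145.6]
handle [381.5 228. ] [332.5 150.6]
```

{"fn": "carry_out", "kwargs": {"increments": [0,0,1,0,1,0,0,1,0,1,0,0,1,0,1,0,0,1,0,1,0,0,1,0,1,0,0,0.4,0,1,0,0,0,0,0,0,0,0,0,-0.4,0,0,0,0,-0.7,0,0,0,0,-1,0,0,0,0,-1,0,0,0,0,-1]}}

```text
time_s: 7.32
tool_pos: [508.8, -281.7, 145.9]
tcp_rot: [0.0, 0.114, 0.993, -0.0]
force: [-0.1, -1.4, 4.5]
grip_width: 0.133
grip_force: 59.9
```

```bash
python3 go.py 507 -282 286 -0.229
```

```text
pos [ 508.8 -281.7  145.9] yaw -0.2289 zaxis [ 0.001 -0.001 -1.   ] grip 0.133 59.85718309879303 F [-0.1 -1.4  4.5] t 7.325
twist units 0.0 then shift units [ 0.08 -0.04 -7.01] without twist [ 0.08 -0.04 -7.01]
```

{"fn": "carry_out", "kwargs": {"increments": [0,0,-0.3,0,-1,0,0,-0.7,0,-1,0,0,-1,0,-1,0,0,-1,0,-1,0,0,-1,0,-1,0,0,-1,0,-1,0,0,-1,0,-1,0,0,-0.7,0,-1,0,0,-0.5,0,-1,0,0,0,-0.5,-1,0,0,0,-0.45,-1,0,0,0,0,-1]}}

```text
time_s: 8.82
tool_pos: [508.3, -281.1, 289.1]
tcp_rot: [-0.0, 0.043, 0.999, 0.0]
force: [0.3, -0.3, -1.9]
grip_width: 0.129
grip_force: 59.1
```

```bash
python3 - <<'E'
import sys; sys.path.insert(0,'.')
from go import *
H=[675.339,82.638,-.087]
c,n=np.cos(H[2]),np.sin(H[2]);x,y=-118,-169
p=(H[0]+c*x-n*y,H[1]+n*x+c*y);print(p)
plan(*p,286,-.087)
E
```

```text
(np.float64(543.1008302127357), np.float64(-75.46976847237654))
pos [ 508.3 -281.1  289.1] yaw -0.087 zaxis [-0.001  0.001 -1.   ] grip 0.129 59.11701858043671 F [ 0.3 -0.3 -1.9] t 8.825
twist units -0.0 then shift units [-0.84 10.39  0.16] without twist [-0.84 10.39  0.16]
```

{"fn": "carry_out", "kwargs": {"increments": [-0.1,0.4,0,0,-1,-0.1,1,0,0,-1,-0.1,1,0,0,-1,-0.1,1,0,0,-1,-0.1,1,0,0,-1,-0.1,1,0,0,-1,-0.1,1,0,0,-1,-0.1,1,0,0,-1,0,1,0,0,-1,0,1,0,0,-1,0,0.8,0,0,-1,0,0.2,0,0,-1]}}

```text
time_s: 10.32
tool_pos: [542.4, -74.3, 289.3]
tcp_rot: [-0.0, 0.042, 0.999, -0.0]
force: [-1.5, -0.6, -1.1]
grip_width: 0.131
grip_force: 59.0
```

{"fn": "carry_out", "kwargs": {"increments": [0,0,0.3,0,-1,0,0,0.6,0,-1,0,0,0.5,0,-1,0,0,0,0,-1]}}

```text
time_s: 10.82
tool_pos: [541.4, -75.7, 259.8]
tcp_rot: [-0.001, 0.043, 0.999, 0.0]
force: [0.4, -0.1, -1.2]
grip_width: 0.133
grip_force: 59.0
```

```bash
python3 go.py 543 -75.5 259 -0.087; python3 - <<'E'
from h import *
import pickle
D={n:grab(n) for n in("top","side")};pickle.dump(D,open("D2.pkl","wb"))
o=np.zeros((560,800,3),np.uint8)
a=cv2.resize(D["top"]["frame"][150:260,260:360],None,fx=4,fy=4,interpolation=2);b=cv2.resize(D["side"]["frame"][110:250,220:320],None,fx=4,fy=4,interpolation=2)
o[:440,:400]=a;o[:560,400:800]=b
cv2.imwrite("pics/c2.png",o[:,:,::-1])
E
```

```text
pos [541.4 -75.7 259.8] yaw -0.087 zaxis [-0.002  0.    -1.   ] grip 0.133 59.01637852191925 F [ 0.4 -0.1 -1.2] t 10.825
twist units 0.0 then shift units [-0.08  0.02  0.04] without twist [-0.08  0.02  0.04]
```

View pics/c2.png

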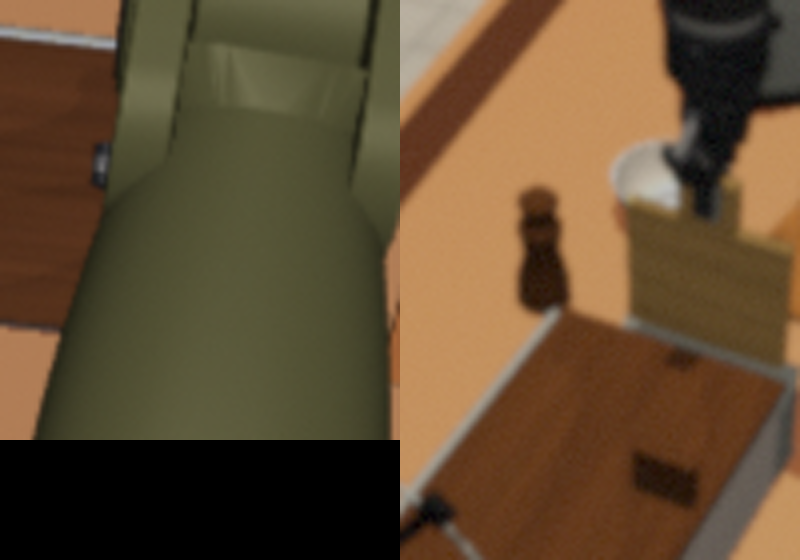

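The side crop shows the board upright just above the sleeve. Its blade's top corners are at about (277,160.5) and (318.5,171.5), and the sleeve's rim runs behind it from (276.5,188) to (319.5,203). I'll use these to check the centring lengthways and sideways.

```bash
python3 - <<'E'
from h import *
import pickle
D=pickle.load(open("D.pkl","rb"));D2=pickle.load(open("D2.pkl","rb"))
H=[675.339,82.638];a=-.087;c,n=np.cos(a),np.sin(a)
def hin(w): e=np.array(w[:2])-H;return (c*e[0]+n*e[1]).round(1),(-n*e[0]+c*e[1]).round(1)
for u,v in((200+310/4,135+209/4),(200+478/4,135+269/4)): print("side sleeve",hin(atz(D["side"],u,v,106)))
for u,v in((413,115),(455,120),(395,283),(437,290),(427,124),(443,124),(412,277),(427,284)):
    print("top",hin(atz(D["top"],165+u/3,140+v/3,106)))
print("tcp",hin((541.4,-75.7)))
b=D2["side"]
for dx in(70,-70):
  for z in(125,0):
    p=[541.4+c*(dx-1.7),-75.7+n*(dx-1.7)-0,260-136+z];print("board pred",proj(b,p).round(1))
# dark/profile across slot in top view: sample along y-hinge at several x
f=D["top"]["frame"].astype(int)
for x in(-60,-90,-120,-150,-180):
    r=[]
    for y in range(-146,-196,-3):
        u,v=proj(D["top"],[H[0]+c*x-n*y,H[1]+n*x+c*y,106]);r.append(int(cv2.getRectSubPix(D["top"]["frame"],(1,1),(u,v)).mean()))
    print(x,r)
E
```

```text
side sleeve (np.float64(-37.7), np.float64(-193.1))
side sleeve (np.float64(-194.6), np.float64(-189.7))
top (np.float64(-34.9), np.float64(-153.1))
top (np.float64(-35.2), np.float64(-193.8))
top (np.float64(-197.8), np.float64(-153.5))
top (np.float64(-200.0), np.float64(-193.6))
top (np.float64(-42.2), np.float64(-167.4))
top (np.float64(-40.4), np.float64(-182.7))
top (np.float64(-190.4), np.float64(-168.8))
top (np.float64(-195.3), np.float64(-183.7))
tcp (np.float64(-119.7), np.float64(-169.4))
board pred [277.5 159.2]
board pred [277.9 188.8]
board pred [319.1 172.3]
board pred [316.5 201.9]
-60 [52, 76, 122, 136, 107, 100, 106, 108, 125, 139, 123, 85, 93, 102, 99, 100, 101]
-90 [49, 70, 119, 138, 108, 100, 106, 113, 136, 159, 137, 92, 96, 105, 101, 99, 97]
-120 [54, 96, 156, 137, 107, 101, 107, 114, 131, 160, 133, 88, 92, 106, 101, 101, 97]
-150 [53, 91, 155, 143, 109, 102, 108, 119, 133, 161, 134, 86, 92, 107, 103, 105, 112]
-180 [56, 92, 147, 135, 108, 102, 104, 111, 122, 161, 140, 84, 86, 102, 103, 104, 98]
```

{"fn": "carry_out", "kwargs": {"increments": [-0.17,-0.27,0,0,-1,0,0,0.4,0,-1,0,0,0.4,0,-1,0,0,0.3,0,-1,0,0,0,0,-1]}}

```text
time_s: 11.55
tool_pos: [544.7, -80.9, 238.5]
tcp_rot: [-0.001, 0.043, 0.999, 0.0]
force: [0.7, -0.6, -1.9]
grip_width: 0.135
grip_force: 59.0
```

{"fn": "carry_out", "kwargs": {"increments": [0,0,0.25,0,-1,0,0,0.25,0,-1,0,0,0,0,-1]}}

```text
time_s: 11.92
tool_pos: [545.0, -81.2, 228.9]
tcp_rot: [-0.0, 0.043, 0.999, -0.0]
force: [0.3, -0.4, -2.0]
grip_width: 0.132
grip_force: 59.5
```

```bash
python3 go.py 543.8 -81.5 142 -0.087;python3 -c "
from h import *
print(state()['ft_torque'])"
```

```text
pos [545.  -81.2 228.9] yaw -0.0863 zaxis [-0.001 -0.    -1.   ] grip 0.132 59.51160728931427 F [ 0.3 -0.4 -2. ] t 11.925
twist units 0.005 then shift units [ 0.06 -0.02  4.34] without twist [ 0.06 -0.02  4.34]
[-0.19501269 -0.06366698  0.02290275]
```

{"fn": "carry_out", "kwargs": {"increments": [0,0,0.3,0,-1,0,0,0.3,0,-1,0,0,0.3,0,-1,0,0,0.3,0,-1,0,0,0,0,-1]}}

```text
time_s: 12.55
tool_pos: [544.8, -81.1, 204.5]
tcp_rot: [-0.001, 0.043, 0.999, -0.0]
force: [-1.0, -1.3, -2.3]
grip_width: 0.133
grip_force: 59.3
```

{"fn": "carry_out", "kwargs": {"increments": [0,0,0.4,0,-1,0,0,0.4,0,-1,0,0,0.4,0,-1,0,0,0.4,0,-1,0,0,0.4,0,-1,0,0,0,0,-1]}}

```text
time_s: 13.3
tool_pos: [544.7, -81.2, 164.3]
tcp_rot: [-0.001, 0.043, 0.999, -0.0]
force: [0.4, -2.8, -3.1]
grip_width: 0.131
grip_force: 59.1
```

{"fn": "carry_out", "kwargs": {"increments": [0,0,0.4,0,-1,0,0,0.4,0,-1,0,0,0.2,0,-1,0,0,0.1,0,-1,0,0,0,0,-1]}}

```text
time_s: 13.92
tool_pos: [545.1, -81.3, 143.0]
tcp_rot: [-0.0, 0.043, 0.999, -0.0]
force: [1.0, -4.3, -3.0]
grip_width: 0.129
grip_force: 59.0
```

```bash
python3 go.py 545 -81 142 -0.087
```

```text
pos [545.1 -81.3 143. ] yaw -0.0864 zaxis [-0. -0. -1.] grip 0.129 59.0471488237381 F [ 1.  -4.3 -3. ] t 13.925
twist units 0.004 then shift units [0.01 0.01 0.05] without twist [0.01 0.01 0.05]
```

{"fn": "carry_out", "kwargs": {"increments": [0,-0.05,0.05,0,-1,0,0,0.05,0,-1,0,0,0,0,-1]}}

```text
time_s: 14.3
tool_pos: [545.1, -81.6, 141.9]
tcp_rot: [0.0, 0.043, 0.999, 0.001]
force: [-3.0, -2.0, 5.4]
grip_width: 0.135
grip_force: 60.5
```

{"fn": "carry_out", "kwargs": {"increments": [0,0,0,0,-0.4,0,0,0,0,0,0,0,0,0,0.2,0,0,0,0,0.2,0,0,0,0,0.2]}}

```text
time_s: 14.92
tool_pos: [545.2, -82.0, 141.3]
tcp_rot: [-0.0, 0.043, 0.999, 0.0]
force: [-0.5, -0.2, -0.3]
grip_width: 0.603
grip_force: 0.0
```

{"fn": "carry_out", "kwargs": {"increments": [0,0,-0.5,0,0.2,0,0,-1,0,0.2,0,0,-1,0,0.2,0,0,-1,0,0.2,0,0,-1,0,0.2,0,0,0,0,0.2]}}

```text
time_s: 15.68
tool_pos: [546.5, -82.3, 233.4]
tcp_rot: [0.002, 0.043, 0.999, -0.0]
force: [-0.3, -0.2, 0.4]
grip_width: 0.602
grip_force: 0.0
```

```bash
python3 go.py 506 97 235 -0.087; python3 - <<'E'
from h import *
import pickle
D={n:grab(n) for n in("top","side")};pickle.dump(D,open("D3.pkl","wb"))
H=[675.339,82.638];a=-.087;c,n=np.cos(a),np.sin(a)
b=D["side"]
P=lambda x,y,z:proj(b,[H[0]+c*x-n*y,H[1]+n*x+c*y,z]).round(1)
print("home pred blade top",P(-47,-174,131),P(-187,-174,131),"handle top",P(-92,-174,176),P(-142,-174,176))
o=np.zeros((480,800,3),np.uint8)
o[:440,:320]=cv2.resize(D["top"]["frame"][150:260,260:340],None,fx=4,fy=4,interpolation=2)
o[:480,320:]=cv2.resize(b["frame"][120:240,210:330],None,fx=4,fy=4,interpolation=2)
cv2.imwrite("pics/c3.png",o[:,:,::-1])
E
```

```text
pos [546.5 -82.3 233.4] yaw -0.0863 zaxis [ 0.004 -0.001 -1.   ] grip 0.602 0.0 F [-0.3 -0.2  0.4] t 15.675
twist units 0.005 then shift units [ 2.79  8.75 -0.09] without twist [ 2.79  8.76 -0.09]
home pred blade top [277.3 186. ] [316.  199.1] handle top [289.6 179.9] [303.8 184.5]
```

View pics/c3.png

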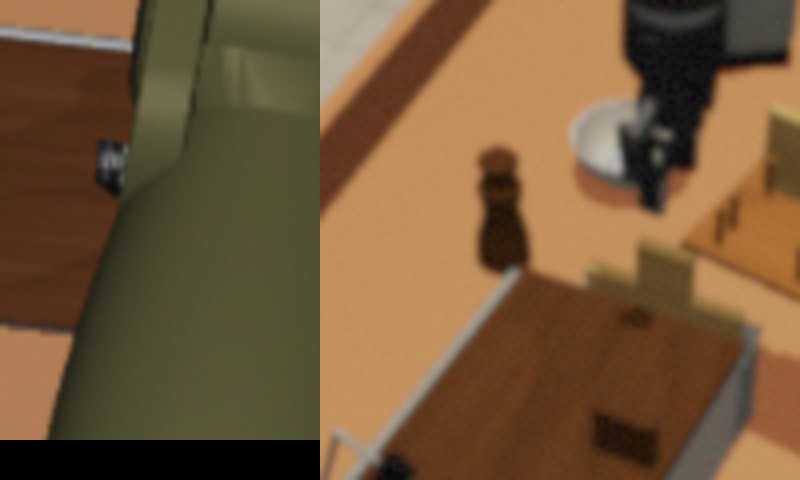

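The side crop shows the board seated in the sleeve. Its shoulders at (277.5,186) and (316,201) match the fully-home prediction within about 2 px, and the gripper is clear above. Next I'll check where the lid's fin is.

```bash
python3 - <<'E'
from h import *
import pickle
D=pickle.load(open("D.pkl","rb"))
H=[675.339,82.638];a=-.087;c,n=np.cos(a),np.sin(a)
W=lambda x,y,z:[H[0]+c*x-n*y,H[1]+n*x+c*y,z]
for x in(-195,-145):
  for y in(-6,6):
    for z in(130,175):
      t=proj(D["top"],W(x,y,z));s=proj(D["side"],W(x,y,z));print(x,y,z,"top",((t-[165,140])*3).round(),"side",((s-[200,135])*4).round())
f=D["top"]["frame"]
print("top mean gray"); g=f.mean(2).astype(int); print(g[200:228,236:252])
E
python3 go.py 506 97 235 -0.087
```

```text
-195 -6 130 top [239. 260.] side [385. 402.]
-195 -6 175 top [234. 256.] side [386. 362.]
-195 6 130 top [226. 259.] side [378. 413.]
-195 6 175 top [221. 255.] side [379. 373.]
-145 -6 130 top [245. 207.] side [324. 380.]
-145 -6 175 top [241. 201.] side [324. 339.]
-145 6 130 top [233. 206.] side [317. 391.]
-145 6 175 top [228. 199.] side [317. 350.]
top mean gray
[[50 49 49 49 50 49 49 49 49 49 50 48 49 49 48 47]
 [49 49 49 50 50 49 49 48 49 49 49 47 46 45 45 45]
 [49 50 49 48 49 50 49 48 48 47 47 46 46 46 44 46]
 [48 48 49 48 47 47 47 46 46 44 44 45 45 45 46 45]
 [47 47 48 49 47 45 45 43 43 40 42 45 45 45 44 44]
 [47 47 45 46 43 39 42 42 39 34 38 43 45 43 43 44]
 [48 46 47 45 42 40 43 45 41 25 27 39 44 45 45 44]
 [47 45 43 44 44 43 45 46 42 21 16 30 42 45 45 45]
 [44 43 43 43 43 45 46 46 42 17 12 28 43 47 47 46]
 [44 44 44 42 36 44 45 46 41 14 15 29 43 45 46 45]
 [44 44 44 43 38 44 45 46 40 17 16 29 44 46 46 47]
 [45 45 45 44 40 44 47 45 39 16 16 29 44 45 48 48]
 [46 46 46 44 38 46 47 45 36 16 22 35 45 45 46 46]
 [48 47 48 46 40 44 46 44 26 14 27 44 47 48 47 46]
 [48 48 49 47 43
[... 186 characters left out ...]
]
 [47 47 46 39 47 47 46 40 15 18 29 46 48 48 48 48]
 [46 47 45 38 46 47 47 39 16 17 31 47 48 47 48 49]
 [48 48 46 40 45 48 46 32 17 24 38 48 49 49 48 49]
 [50 49 48 44 45 48 45 27 17 29 45 49 49 49 47 48]
 [50 48 50 46 40 40 39 22 14 29 45 48 48 47 46 47]
 [45 47 45 40 31 22 20 14 14 27 44 45 46 46 45 45]
 [44 44 44 43 42 33 27 28 30 34 46 47 47 48 46 46]
 [44 44 44 44 44 44 44 43 45 44 46 46 47 47 46 46]
 [43 44 43 45 44 45 45 46 45 46 46 46 46 46 47 47]
 [48 46 50 47 45 44 44 44 45 42 42 45 46 46 47 47]]
pos [545.1 -82.1 231.2] yaw -0.0863 zaxis [ 0. -0. -1.] grip 0.602 0.0 F [ 0.3 -0.2  0.3] t 15.775
twist units 0.005 then shift units [ 2.73  8.75 -0.19] without twist [ 2.72  8.75 -0.19]
```

{"fn": "carry_out", "kwargs": {"increments": [0.3,0.5,0,0,0.2,0.3,1,0,0,0.2,0.3,1,0,0,0.2,0.3,1,0,0,0.2,0.3,1,0,0,0.2,0.3,1,0,0,0.2,0.3,1,0,0,0.2,0.3,1,0,0,0.2,0.1,0.8,0,0,0.2,0,0.4,0,0,0.2,0,0,0,0,0.2]}}

```text
time_s: 17.15
tool_pos: [510.4, 96.1, 231.2]
tcp_rot: [0.0, 0.043, 0.999, -0.0]
force: [-0.4, -0.2, -0.1]
grip_width: 0.6
grip_force: 0.0
```

```bash
python3 go.py 510.4 96.5 138 -0.087
```

```text
pos [510.4  96.1 231.2] yaw -0.0852 zaxis [ 0. -0. -1.] grip 0.6 0.0 F [-0.4 -0.2 -0.1] t 17.15
twist units 0.012 then shift units [0.   0.02 4.66] without twist [0.   0.02 4.66]
```

{"fn": "carry_out", "kwargs": {"increments": [0,0,1,0,0.2,0,0,1,0,0.2,0,0,1,0,0.2,0,0,1,0,0.2,0,0,0.5,0,0.2,0,0,0.15,0,0.2,0,0,0,0,-0.3,0,0,0,0,-0.6,0,0,0,0,-1,0,0,0,0,-1,0,0,0,0,-1]}}

```text
time_s: 18.52
tool_pos: [511.0, 96.5, 139.1]
tcp_rot: [0.001, 0.043, 0.999, 0.001]
force: [-0.8, 4.7, 5.5]
grip_width: 0.135
grip_force: 59.9
```

```bash
python3 go.py 510.4 96.5 138 -0.087; python3 - <<'E'
from h import *
import pickle
D={n:grab(n) for n in("top","side")};pickle.dump(D,open("D4.pkl","wb"))
o=np.zeros((560,800,3),np.uint8)
o[:480]=cv2.resize(D["side"]["frame"][165:285,200:400],None,fx=4,fy=4,interpolation=2)
cv2.imwrite("pics/c4.png",o[:480,:,::-1])
E
```

```text
pos [511.   96.5 139.1] yaw -0.086 zaxis [ 0.001  0.002 -1.   ] grip 0.135 59.913532733917236 F [-0.8  4.7  5.5] t 18.525
twist units 0.007 then shift units [ 0.03 -0.    0.06] without twist [ 0.03 -0.    0.06]
```

View pics/c4.png

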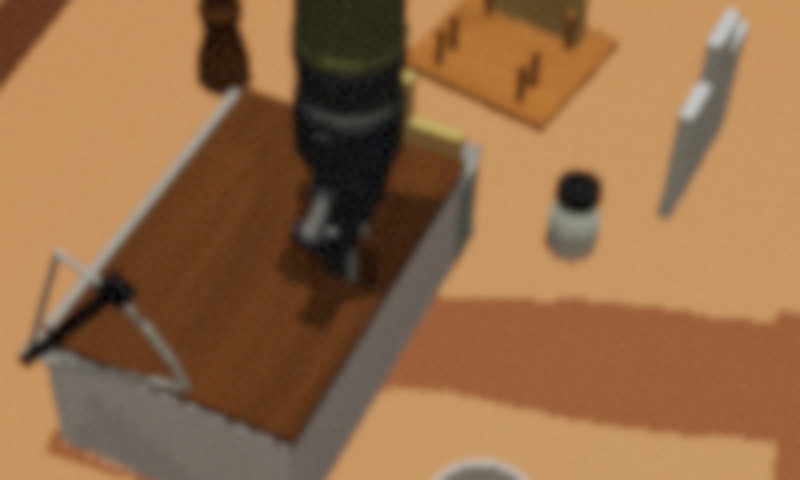

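The side crop shows the gripper on the fin at the lid's front edge. The opening of 0.135 (about 11.5 mm) matches the 12 mm fin. I'll lift along the arc.

{"fn": "carry_out", "kwargs": {"increments": [-0.08,0,-0.42,0,-1,-0.12,0,-0.42,0,-1,-0.13,0,-0.41,0,-1,-0.15,0,-0.41,0,-1,-0.17,0,-0.4,0,-1,-0.19,0,-0.39,0,-1,0,0,0,0,-1]}}

```text
time_s: 19.5
tool_pos: [527.1, 95.0, 186.6]
tcp_rot: [-0.001, 0.043, 0.999, 0.001]
force: [2.1, 5.3, -5.1]
grip_width: 0.132
grip_force: 58.9
```

```bash
python3 go.py 528 95 188 -0.087; cat > tip.py <<'E'
from h import *
import pickle,sys
from scipy.optimize import least_squares
D=pickle.load(open("D.pkl","rb"))
o={}
for n,(u0,u1,v0,v1) in {"top":(168,184,164,182),"side":(221,238,227,245)}.items():
    g=D[n]["frame"][v0:v1,u0:u1].mean(2); print(n); print(g.astype(int))
E
python3 tip.py
```

```text
pos [527.1  95.  186.6] yaw -0.0859 zaxis [-0.001  0.002 -1.   ] grip 0.132 58.942667841911316 F [ 2.1  5.3 -5.1] t 19.5
twist units 0.007 then shift units [-0.05  0.   -0.07] without twist [-0.05  0.   -0.07]
top
[[119 118 119 119 119 119 119 119 119 118 113 102 113  47  14  44]
 [119 119 119 118 118 119 118 117 118 115  99  84 107  46  37  80]
 [119 119 118 119 119 115 106 102 104  97  55  66 106  54  68 110]
 [118 119 119 118 115  99  64  50  59  55  28  61 108  69  98 116]
 [119 119 119 116 103  61  25  15  19  15  17  60 109  84 113 119]
 [119 119 118 112  79  31  15  12   5   3  14  59 110  90 115 118]
 [119 119 118 109  57  21  17  12   4   3  20  61 111  91 115 118]
 [119 119 118 109  51  17  11  10   2  10  37  79 112  93 115 118]
 [119 119 118 109  52  19  13  12   5  25  64  98 106  94 116 118]
 [119 119 118 109  51  19  14  10   8  39  86  98  93  93 116 119]
 [118 119 118 109  50  18  14  11  14  49  97 105 106  95 115 119]
 [120 119 118 109  51  18  16  14  30  72 113 116 104  96 115 119]
 [119 119 118 109  60  29  20  26  55  98 117 114  89  95 116 119]
 [118 119 118 1
[... 904 characters left out ...]
106  94  65  31  24  23  25  31  36  47  53  60  56  57  60]
 [113  88  76  64  42  21  17  19  16  25  31  39  51  58  57  59  58]
 [ 93  67  52  44  21  12  10  11  17  23  25  33  37  48  58  59  58]
 [ 71  54  44  29  17   9   6  12   4  18  16  27  39  50  54  58  62]
 [ 55  44  29  24   7  11  19  14   9  14  26  33  42  54  56  61  56]
 [ 43  29  25   9   9  20  22  17  18  27  42  56  59  58  59  58  58]
 [ 31  21  20  15  17  33  38  31  36  47  67  81  78  66  58  60  59]
 [ 15  14  19  26  37  46  53  44  47  55  75  91  89  75  64  56  56]
 [ 11  21  28  40  50  51  56  57  54  57  70  85  89  79  68  64  60]
 [ 23  34  41  49  58  60  60  55  58  58  66  70  79  82  79  73  66]]
```

```bash
python3 - <<'E'
exec(open("fit.py").read().split("H=fit")[0])
tip=lambda p:(-160*np.cos(p[3]),172,125+160*np.sin(p[3]))
lid=[(t(415,68),(5,-150,130)),(t(393,286),(-200,-150,130)),(t(75,244),(-200,150,130)),(t(105,37),(5,150,130)),
 (s(238,208),(5,-150,130)),(s(465,285),(-200,-150,130)),(s(295,562),(-200,150,130))]
fin=[(("top",242.4,205.3),(-145,0,175)),(("top",241,222.5),(-195,0,175)),(s(316,350),(-145,6,175)),(s(314,387),(-145,6,130)),(s(377,372),(-195,6,175)),(s(375,408),(-195,6,130))]
tp=[(("top",174.7,172),tip),(("side",229.3,237),tip)]
for L in (lid+tp,fin+tp,lid+fin+tp): fit(L,[675,82,-.087,.9])
from scipy.optimize import least_squares as ls
r=ls(lambda w:np.concatenate([proj(D[o[0]],w)-o[1:] for o,_ in tp]),[600,270,250]);print("tip",r.x,r.fun)
E
```

```text
[ 6.75279e+02  8.30850e+01 -8.60000e-02  9.89000e-01] [[-0.0, 0.1], [-0.5, -1.0], [-1.1, 1.0], [-1.1, -1.0], [0.6, -1.0], [0.4, -0.9], [-0.2, -0.0], [0.4, 0.5], [-0.0, -0.8]]
[ 6.78922e+02  8.58310e+01 -6.60000e-02  9.88000e-01] [[0.7, 0.2], [0.2, 1.4], [-0.9, -0.3], [-0.2, 0.6], [-0.4, -0.3], [-0.2, 0.8], [-0.1, 0.5], [-0.3, -0.4]]
[ 6.76861e+02  8.27130e+01 -8.70000e-02  9.79000e-01] [[0.1, -0.4], [-0.4, -1.5], [-1.0, 0.4], [-0.9, -1.6], [0.2, -1.2], [0.0, -1.1], [-0.7, -0.3], [0.8, 0.9], [-0.2, 2.0], [-0.3, -0.2], [0.3, 0.8], [0.0, 0.0], [0.2, 1.2], [0.6, 0.5], [-0.1, -0.6]]
tip [603.05095543 263.26213931 257.35431185] [ 0.09109741  0.39591686 -0.39275495 -0.10787487]
```

{"fn": "carry_out", "kwargs": {"increments": [-0.21,-0.03,-0.38,0,-1,-0.23,-0.03,-0.36,0,-1,-0.25,-0.03,-0.36,0,-1,-0.27,0,-0.34,0,-1,-0.28,0,-0.33,0,-1,-0.3,0,-0.31,0,-1,0,0,0,0,-1]}}

```text
time_s: 20.38
tool_pos: [556.4, 92.4, 227.6]
tcp_rot: [-0.002, 0.042, 0.999, 0.002]
force: [-0.3, 12.1, -4.3]
grip_width: 0.131
grip_force: 59.1
```

{"fn": "carry_out", "kwargs": {"increments": [-0.31,0,-0.3,0,-1,-0.33,0,-0.28,0,-1,-0.34,0,-0.27,0,-1,-0.36,0,-0.25,0,-1,-0.36,0,-0.23,0,-1,-0.38,0,-0.21,0,-1,0,0,0,0,-1]}}

```text
time_s: 21.25
tool_pos: [597.4, 88.6, 258.5]
tcp_rot: [-0.002, 0.042, 0.999, 0.002]
force: [-3.1, 11.5, -0.8]
grip_width: 0.129
grip_force: 60.0
```

```bash
python3 go.py 600 88 260 -0.087; python3 - <<'E'
from h import *
import pickle
D={n:grab(n) for n in("top","side")};pickle.dump(D,open("D5.pkl","wb"))
o=np.zeros((600,800,3),np.uint8)
o[:400,:]=cv2.resize(D["side"]["frame"][180:280,190:390],None,fx=4,fy=4,interpolation=2)
cv2.imwrite("pics/c5.png",np.hstack([cv2.resize(D["side"]["frame"][160:285,190:320],None,fx=4,fy=4,interpolation=2)[:500],cv2.resize(D["top"]["frame"][140:240,165:235],None,fx=4,fy=4,interpolation=2)[:500].copy() if 0 else cv2.copyMakeBorder(cv2.resize(D["top"]["frame"][140:240,165:235],None,fx=4,fy=4,interpolation=2),0,100,0,0,0)])[:,:,::-1])
E
```

```text
pos [597.4  88.6 258.5] yaw -0.085 zaxis [-0.005  0.005 -1.   ] grip 0.129 60.04353046417236 F [-3.1 11.5 -0.8] t 21.25
twist units 0.014 then shift units [-0.13 -0.02 -0.08] without twist [-0.13 -0.02 -0.08]
```

View pics/c5.png

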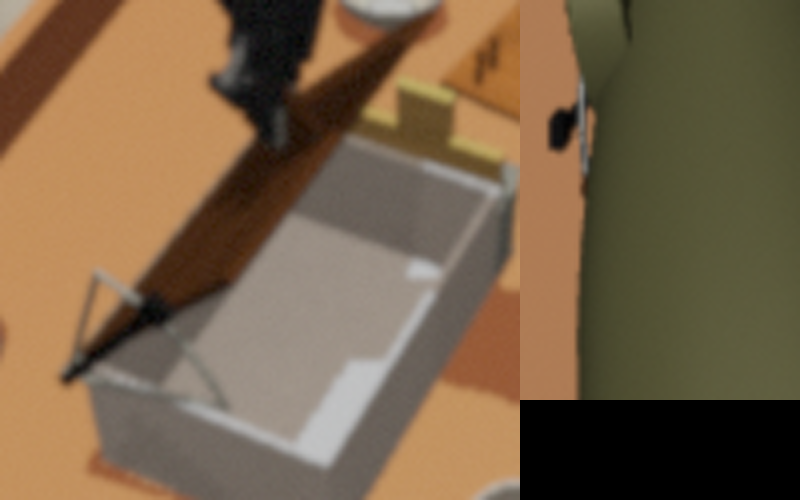

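The side crop shows the lid raised. Its free left corner is at about (247,231), the pointer tip block is at about (229,237), and the board's shoulders still sit in the sleeve. I'll work out the lid's angle from the image and the kinematics.

```bash
python3 - <<'E'
from h import *
import pickle
D=pickle.load(open("D5.pkl","rb"));b=D["side"]
H=[676.8,82.7];y0=-.087;c,n=np.cos(y0),np.sin(y0)
W=lambda x,y,z:[H[0]+c*x-n*y,H[1]+n*x+c*y,125+z]
R=lambda a,x,z:(x*np.cos(a)+z*np.sin(a),-x*np.sin(a)+z*np.cos(a))
cr=lambda p:((p-[190,160])*4).round().tolist()
for a in(.8,.85,.9,.95,1):
    r=[]
    for y in(150,-150):
        for z in(5,-5):
            X,Z=R(a,-200,z);r.append(cr(proj(b,W(X,y,Z))))
    X,Z=R(a,-160,0);print(a,r,"tip",cr(proj(b,W(X,172,Z))))
i=cv2.resize(b["frame"][205:245,222:262],None,fx=12,fy=12,interpolation=2)
j=cv2.resize(b["frame"][155:175,280:310],None,fx=10,fy=12,interpolation=2)
o=np.zeros((480,800,3),np.uint8);o[:,:480]=i;o[:240,490:790]=j
cv2.imwrite("pics/c6.png",o[:,:,::-1])
E
```

```text
0.8 [[237.0, 292.0], [248.0, 303.0], [437.0, 19.0], [446.0, 29.0]] tip [190.0, 336.0]
0.85 [[226.0, 281.0], [237.0, 292.0], [428.0, 9.0], [437.0, 19.0]] tip [181.0, 327.0]
0.9 [[214.0, 270.0], [226.0, 281.0], [419.0, -1.0], [428.0, 9.0]] tip [172.0, 319.0]
0.95 [[202.0, 260.0], [214.0, 270.0], [409.0, -10.0], [419.0, -1.0]] tip [162.0, 310.0]
1 [[190.0, 249.0], [202.0, 260.0], [399.0, -19.0], [409.0, -10.0]] tip [153.0, 302.0]
```

View pics/c6.png

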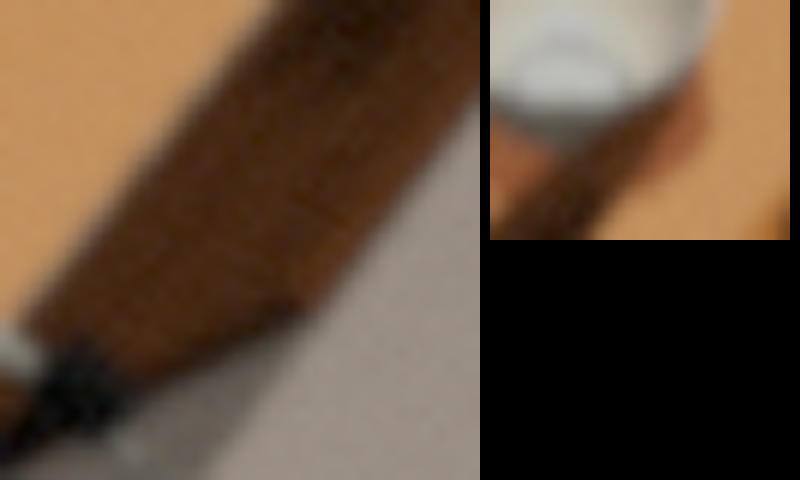

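{"fn": "carry_out", "kwargs": {"increments": [-0.27,0.04,-0.14,0,-1,-0.27,0.04,-0.14,0,-1,-0.27,0.04,-0.12,0,-1,0,0,0,0,-1,0,0,0,0,-1]}}

```text
time_s: 21.98
tool_pos: [614.2, 87.0, 266.4]
tcp_rot: [-0.001, 0.043, 0.999, -0.0]
force: [-3.2, 2.4, -6.8]
grip_width: 0.129
grip_force: 59.6
```

```bash
python3 go.py 600 88 260 -0.087; python3 - <<'E'
from h import *
import pickle
s=state();p=s["tool_pos"];X=-170.5+(p[0]-511)*.9962-(p[1]-96.5)*.0869;Z=33+p[2]-139.1
print("kin angle",np.arctan2(Z,-X)-np.arctan2(33,170.5),np.hypot(X,Z),np.hypot(33,170.5))
D={n:grab(n) for n in("top","side")};pickle.dump(D,open("D6.pkl","wb"));b=D["side"]
H=[676.8,82.7];y0=-.087;c,n=np.cos(y0),np.sin(y0)
W=lambda x,y,z:[H[0]+c*x-n*y,H[1]+n*x+c*y,125+z]
R=lambda a,x,z:(x*np.cos(a)+z*np.sin(a),-x*np.sin(a)+z*np.cos(a))
cr=lambda p:((p-[215,200]+.5)*12).round().tolist()
for a in(.92,.96,1,1.04):
    print(a,[cr(proj(b,W(*[(q:=R(a,-200,z))[0],150,q[1]]))) for z in(5,-5)],"tip",cr(proj(b,W(*[(q:=R(a,-160,0))[0],172,q[1]]))))
cv2.imwrite("pics/c7.png",cv2.resize(b["frame"][200:245,215:265],None,fx=12,fy=12,interpolation=2)[:,:,::-1])
E
```

```text
pos [614.2  87.  266.4] yaw -0.0863 zaxis [-0.003 -0.    -1.   ] grip 0.129 59.62463915348053 F [-3.2  2.4 -6.8] t 21.975
twist units 0.005 then shift units [ 0.71 -0.01  0.32] without twist [ 0.71 -0.01  0.32]
kin angle 0.9847051389458643 173.72041158899341 173.66418744231638
0.92 [[334.0, 324.0], [370.0, 356.0]] tip [210.0, 472.0]
0.96 [[305.0, 299.0], [341.0, 330.0]] tip [188.0, 452.0]
1 [[275.0, 274.0], [313.0, 305.0]] tip [165.0, 433.0]
1.04 [[245.0, 250.0], [283.0, 280.0]] tip [141.0, 413.0]
```

View pics/c7.png

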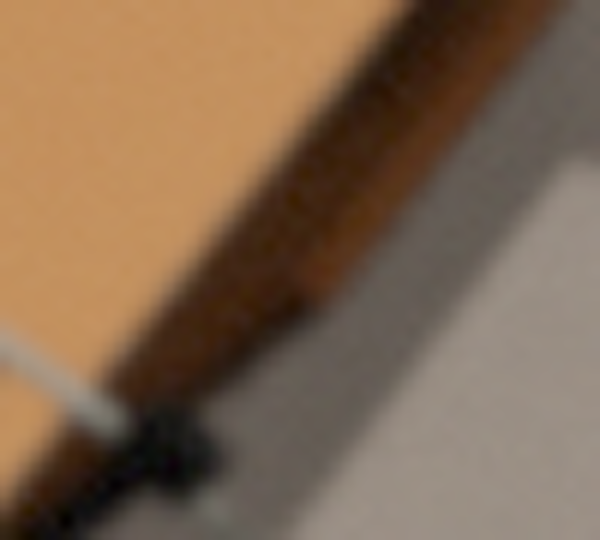

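The crop shows the lid corner at about (309,289), which reads as roughly 0.985 rad. The pointer block at (172,448) reads as roughly 0.98, so they line up. I'll settle the arm and hand in while holding.

{"fn": "carry_out", "kwargs": {"increments": [0,0,0,0,-1,0,0,0,0,-1,0,0,0,0,-1,0,0,0,0,-1]}}

```text
time_s: 22.58
tool_pos: [615.6, 86.9, 267.1]
tcp_rot: [-0.0, 0.043, 0.999, -0.0]
force: [0.8, 1.7, -15.2]
grip_width: 0.129
grip_force: 58.7
```

```bash
python3 -c "
from h import *
s=state();print(s['tool_pos'],abs(s['qd']).max(),s['force']);print(hand_in())"
```

```text
[615.58937041  86.92071702 267.08268983] 0.00212050293876136 [  0.77871743   1.67661375 -15.19447446]
the job is handed in; nothing more can be done
None
```

The board is fully home in the sleeve and released, and I handed the job in at 22.6 s with the arm still gripping the lid steady at about 0.99 rad, against about 0.98 measured for the pointer; the result of the judging was not shown.

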